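# Clamp the cap onto the oil filter canister

## Task

Close the clamp on the fryer-oil filter canister, whose cap is only standing loose on it. With the black handle, swing the open half of the clamp ring round both flanges, pushing the cap across, until it bears firmly against the rubber seal. Then bring the green latch lever round so that its pin hooks behind the swinging half, and draw it on by feel until the clamp is firm, without crushing the seal; let go, and leave the bottle, jar and little pot alone.

Things in the scene. Friction and masses are not known exactly. Their poses are not given: they have to be found in the camera images.
- canister: Fixed grey square base 150 mm wide with an upright steel canister, flange 91 mm across, top face 84 mm up, and the fixed half of the clamp ring on its -x side. Origin: underside, on the canister's axis; +x points to the swinging half, -y to the gap and latch, +y to the clamp's hinge. Ring tops 97 mm up. The springy black rubber seal in the fixed half stands up to 5 mm further out or in from one time to the next, which cannot be seen
- cap_center (a point): Loose aluminium cap (0.25 to 0.5 kg): flange 91 mm across, 6 mm thick, body 68 mm across, small knob, 42 mm high in all, top 126 mm above the table. Point on its axis 15 mm above its underside. It starts 5 to 9 mm off the canister's axis towards the swinging half; clamped it is within 4 mm of the axis
- jaw_handle (a point): Upright black round post on the swinging half, 14 mm across, free from 90 mm up to its top 158 mm above the table. Point on its axis 135 mm above the table. It rides on a circle of radius 104 mm about jaw_hinge
- jaw_hinge (a point): Point on the upright hinge axis of the swinging half, 56 mm from the canister's axis, 135 mm above the table (the air above the hinge pin)
- jaw (a joint): Angle of the swinging half, rad, positive = open (anticlockwise from above); starts 0.7 to 1.2. The hinge drags 3 N at the handle and stays where left. It meets the seal somewhere between 0.05 and -0.045 (stops being easy there); push it on with about 10 N at the handle, it springs back a little. The latch pin can pass behind its lug only below about 0.06
- latch_handle (a point): Upright green round post on the latch lever, 14 mm across, from 107 mm (lever's top face) up to 158 mm above the table. Point on its axis 135 mm above the table. It rides on a circle of radius 95 mm about latch_pivot
- latch_pivot (a point): Point on the upright axis of the latch lever, 135 mm above the table (air above the pivot). The pin hangs from the lever 48 mm from this axis, 0.44 rad (anticlockwise from above) ahead of the handle, and reaches down behind the 34 mm long lug of the swinging half
- latch (a joint): Angle of the latch, rad, growing as it closes (anticlockwise from above); starts -0.6 to -0.1. Its drag is 5 to 6 N at the handle; it stays where left. The pin passes the lug's end at about 1.7, bites between 1.9 and 2.45 as the seal happens to stand, then stiffens. Firm: 13 to 16 N square to the lever at the handle, while it turns slowly; 19 N and more may crush the seal. Hard stop 2.75
- oil_bottle_mid (a point): Loose amber oil bottle, 64 mm across, 200 mm high; point half-way up. Leave alone
- spice_jar_mid (a point): Loose glass jar with green cap, 60 mm across, 110 mm high; point half-way up. Leave alone
- sauce_pot_mid (a point): Loose small steel pot, 90 mm across, 70 mm high; point half-way up. Leave alone
Mind the look-alikes: they are no part of the job. There is more than one size of the part that bears cap_center; the job needs the smallest.

How it is judged:
By the outcome, as a careful person would: the job done as asked, in the order asked, and still so for the second after the job is handed in, with the robot touching nothing.
It also fails if it takes over 72 s, if anything falls off the work surface, if the arm or the gripper's body presses on something with over 40 N, if the wrist force passes 120 N, or if a joint passes its speed limit or range.

## Robot

A 7-joint arm with a two-finger parallel gripper is mounted at the origin on the work surface. World frame = base frame: x ahead of the robot, y to its left, z up, the work surface at z = 0. Lengths are in m, angles in degrees, forces in N, time in s.
With the tool pointing down it reaches from about 0.425 to 0.875 m from the base axis. Payload 4.7 kg.
Tool frame: the origin (TCP) lies at the very end of the fingers, on their centre line; the grasp point (between the pads) lies env.hold_point_z behind it (env.hold_point_z is the distance from the TCP to the grasp point, in m); z points along the fingers, y is the line along which they close (so a half turn about z gives the same grasp; the last joint's range is limited). The gripper opens to 87 mm and grips with 3 to 60 N. Pads are 19 mm wide; open, the fingers measure 117 mm over their backs; the gripper's body (75 mm by 190 mm) begins 51 mm behind the grasp point.
Start: joints at [65.266, 18.392, -4.016, 83.108, 1.295, 78.541, -3.26], TCP at [0.28, -0.587, 0.223] pointing down, gripper open.
Joint ranges: [-163.93, 163.93], [-17.29, 119.83], [-79.2, 71.16], [3.27, 140.29], [-89.18, 269.18], [5.43, 117.66], [-154.24, 154.24]. Speed limits (degrees/s): [147.25, 147.25, 180, 180, 180, 180, 180].

## Interface

Orientations are given as [roll, pitch, yaw] about the fixed x, y, z axes, in that order (R = Rz(yaw) Ry(pitch) Rx(roll)).
In Python, from cell import env gives the robot as it stands.
- The arm moves only by the shell command python3 -m jog 'ROWS' [FORCE]. ROWS is JSON, a list of rows, each an object with "dp": the shift along the tool's x, y, z in cm, a list of three; "twist": the turn about the tool's z in degrees; "fingers": the opening, from 0 (shut) to 1 (fully open). A call has 1 to 8 rows; each row is the pose to reach, as a shift and turn from the pose commanded when the call began, along the tool's axes at that moment; what a row does not reach only later rows make up. A row lasts 1/8 s, in which the tool goes at most 62.5 mm and 10.7 degrees, less where a joint would pass 70% of its speed; a pose out of reach is approached as far as the arm can. A call with a gripper value outside its range is refused whole. The fingers move at their own pace and stop on an object; FORCE is the grip in N (left out, the last holds). Time passes only in rows, so rows that repeat a pose let the fingers close. It gives the time, the measured TCP pose, the force, the opening and the grip force at its end, in the units of the state.
- env.get_obs(): the state, without advancing time (a new reading comes with each control period).
- env.read_camera(name): name is "scene" or "top" or "wrist"; returns a dict with "pixels" (480x640x3 uint8, blue, green, red), "depth" (480x640 float32, m along the optical axis (not along the pixel's ray), 0 where there is no reading), "fx", "fy", "cx", "cy" (pixels), "rvec" (rotation vector, rad) and "tvec" (3), from world to camera coordinates, as OpenCV has them. Camera axes: x right, y down, z forward; pixel columns grow to the right and rows downward; lengths in m; the calibration is good to about 2 mm. A picture is of the moment at which its call begins.
- env.sign_off(): hands the job in; it is judged then, once.
The state is a dict: "time_s": time; "qpos": joint angles; "joint_velocities": joint speeds; "effort": joint torques, N m; "tool_pos": TCP position; "tool_rot": TCP orientation; "force": force on the tool from outside, world axes, zero at the start; "wrist_torque": the same for the moment, N m; "grip_width": finger opening in m; "grasp_force": force on a finger pad.
Only numpy, scipy, OpenCV 4.12 (cv2) and the standard library are available. Lean on these libraries where they do the work, as an engineer would, in place of code of your own. Each camera call takes 0.05 s, during which the arm holds its last target. There are 200 camera calls.

## Working session

There is one attempt and no reset: what is moved stays moved. The work goes in short steps, Python scripts to look and compute and a shell command to move; the robot and the scene stay as the last step left them, time stands still between calls to the robot, and variables do not carry over. Pictures are saved under pics/ and viewed, at most 11 in all, crops included, and the job is handed in when it is done.

```bash
ls; mkdir -p pics
python3 - <<'E'
from cell import env
import cv2,numpy as np
o=env.get_obs();print(o, env.hold_point_z)
for n in("scene","top"):
    d=env.read_camera(n);cv2.imwrite(f"pics/{n}0.png",d["pixels"]);np.savez(f"{n}0.npz",**d)
    R=cv2.Rodrigues(np.array(d["rvec"]))[0];print(n,d["fx"],d["cx"],d["cy"],-R.T@np.array(d["tvec"]).ravel(),R[2])
E
```

```text
pics
{'time_s': 0.0, 'qpos': array([65.26616062, 18.43826072, -4.01486249, 83.17610671,  1.29504709,
       78.540087  , -3.26035094]), 'joint_velocities': array([ 0.00640714,  0.09018061,  0.00176065,  0.01446607, -0.09771422,
       -0.03265656,  0.02654263]), 'effort': array([-4.82697978e-04, -4.91293001e+01, -4.04104041e-01, -3.12528241e+01,
       -6.39620307e-02,  4.38182498e-02,  1.82940507e-04]), 'tool_pos': array([ 0.27996497, -0.58599715,  0.22145992]), 'tool_rot': array([-1.79890790e+02,  6.05610002e-03,  2.55426450e+01]), 'force': array([ 0.77003731,  0.25952187, -0.03520449]), 'wrist_torque': array([-0.01710772, -0.02696705,  0.06783689]), 'grasp_force': 0.0, 'grip_width': 0.0868175859870113} 0.0187
scene 615.9549598660138 311.71108143333066 238.75094905429367 [1.50052277 0.2032998  1.36256082] [-0.57229667 -0.12984563 -0.80970157]
top 588.6524607354542 329.380258504779 249.04099432592824 [ 0.42465485 -0.02335968  1.53730578] [ 0.13296039  0.01264984 -0.99104062]
```

View pics/scene0.png

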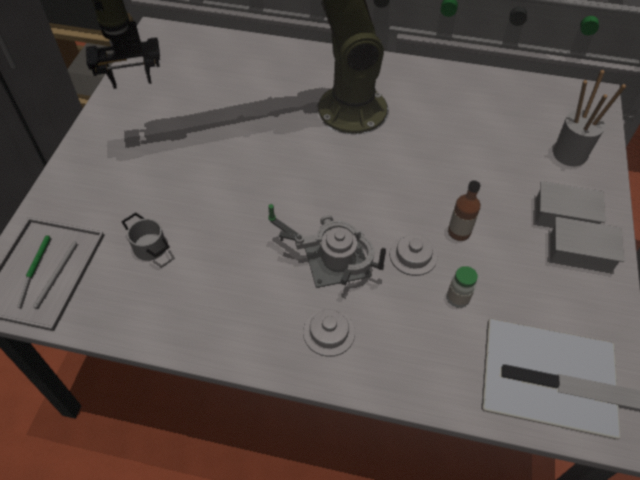

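View pics/top0.png

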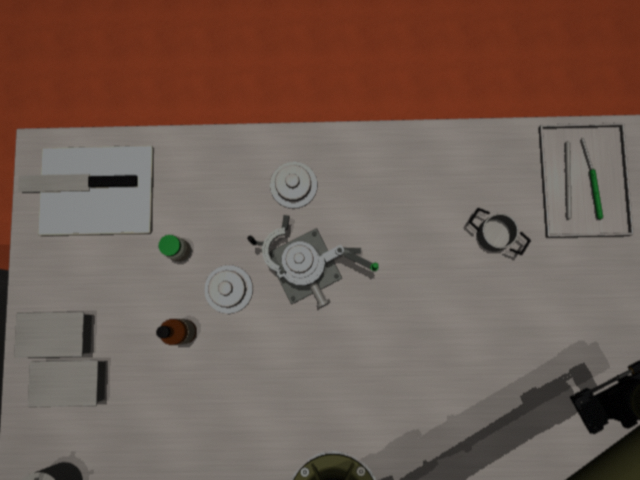

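The scene view shows the canister at about (340,250), the black post at (381,258), and the green post at (272,212). In the top view these are at (303,262), (252,240) and (375,266). The other two caps are look-alikes. I'll enlarge both views.

```bash
cat > h.py <<'E'
import cv2,numpy as np
from cell import env
def load(n): return dict(np.load(n))
def ray(d,u,v):
    R=cv2.Rodrigues(np.array(d["rvec"]))[0];C=-R.T@np.array(d["tvec"]).ravel()
    w=R.T@np.array([(u-d["cx"])/d["fx"],(v-d["cy"])/d["fy"],1.]);return C,w
def onz(d,u,v,z):
    C,w=ray(d,u,v);return C+w*(z-C[2])/w[2]
def proj(d,p):
    K=np.array([[d["fx"],0,d["cx"]],[0,d["fy"],d["cy"]],[0,0,1]],float)
    return cv2.projectPoints(np.array([p],float),np.array(d["rvec"]),np.array(d["tvec"],float),K,None)[0].ravel()
E
python3 - <<'E'
from h import *
t=load("top0.npz");s=load("scene0.npz")
a=cv2.resize(t["pixels"][200:320,235:395],(640,480),interpolation=cv2.INTER_CUBIC)
b=cv2.resize(s["pixels"][190:310,250:410],(640,480),interpolation=cv2.INTER_CUBIC)
cv2.imwrite("pics/c1.png",cv2.convertScaleAbs(a,alpha=1.5));cv2.imwrite("pics/c2.png",cv2.convertScaleAbs(b,alpha=1.5))
E
```

```text
(no output)
```

View pics/c1.png

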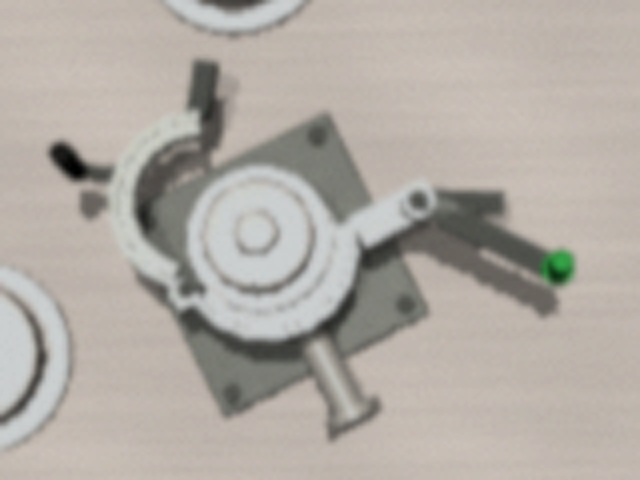

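View pics/c2.png

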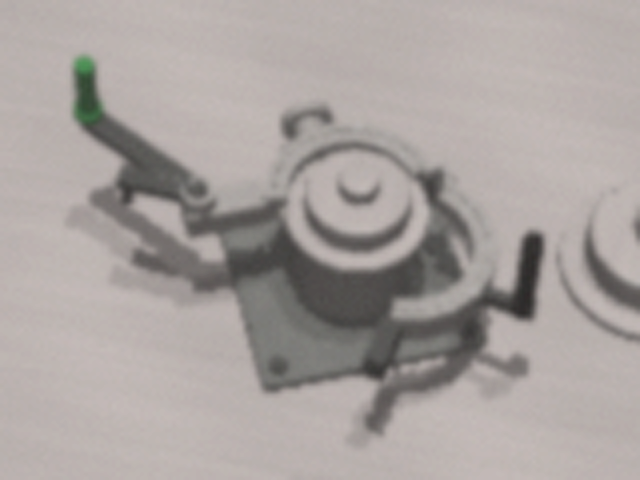

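Run:
```python
from h import *
np.set_printoptions(precision=4,suppress=True)
t=load("top0.npz");s=load("scene0.npz")
T=lambda x,y,z:onz(t,235+x/4,200+y/4,z)
S=lambda x,y,z:onz(s,250+x/4,190+y/4,z)
for n,a,b,z in [("black",(62,150),(536,238),.156),("green",(559,266),(84,62),.156),("pivot",(418,200),(197,188),.115),("hinge",(185,285),(432,180),.1),("knob",(257,232),(358,180),.126)]:
    p,q=T(*a,z)[:2],S(*b,z)[:2];print(n,p,q)
for z in (0.01,):
  c=[T(330,112,z)[:2],T(428,312,z)[:2],T(225,415,z)[:2]]
  print(c,np.linalg.norm(c[0]-c[1]),np.linalg.norm(c[1]-c[2]),"ctr",(c[0]+c[2])/2)
# colour masks
for d,n in((t,"top"),(s,"scene")):
    h=cv2.cvtColor(d["pixels"],cv2.COLOR_BGR2HSV)
    g=((h[...,0]>45)&(h[...,0]<80)&(h[...,1]>120)).astype(np.uint8)
    k,_,st,ce=cv2.connectedComponentsWithStats(g);print(n,[(st[i].tolist(),ce[i]) for i in range(1,k) if st[i][4]>15])
    g=(h[...,2]<38).astype(np.uint8);k,_,st,ce=cv2.connectedComponentsWithStats(g)
    print("blk",[(st[i].tolist(),ce[i]) for i in range(1,k) if st[i][4]>15 and 240<ce[i][0]<400 and 200<ce[i][1]<320])
```

```text
black [0.6414 0.1814] [0.6402 0.1852]
green [ 0.5663 -0.1118] [ 0.5697 -0.1131]
pivot [ 0.6126 -0.0298] [ 0.6204 -0.0284]
hinge [0.5649 0.1141] [0.5704 0.113 ]
knob [0.5936 0.0678] [0.5999 0.0699]
[array([0.686 , 0.0264]), array([ 0.553 , -0.0353]), array([0.4887, 0.0974])] 0.14669612640107801 0.14744143252528016 ctr [0.5874 0.0619]
top [([590, 170, 12, 49, 256], array([595.6953, 193.918 ])), ([159, 235, 21, 21, 336], array([169.0863, 245.1161])), ([370, 263, 8, 7, 40], array([373.875, 266.175]))]
blk [([248, 237, 9, 8, 37], array([252.    , 240.3514]))]
scene [([442, 0, 15, 15, 157], array([449.0573,   6.1146])), ([582, 16, 16, 18, 177], array([589.5367,  23.8927])), ([27, 237, 22, 40, 190], array([ 37.9474, 256.6105]))]
blk [([378, 250, 6, 19, 53], array([381.1887, 260.1698]))]
```

```bash
python3 -m jog '[{"dp":[6,-5,-2],"twist":0,"fingers":0.6},{"dp":[11,-9,-4],"twist":-4,"fingers":0.6},{"dp":[16,-13,-4],"twist":-8,"fingers":0.6},{"dp":[20,-17,-4],"twist":-12,"fingers":0.6},{"dp":[25,-20.5,-4],"twist":-16,"fingers":0.6},{"dp":[30,-24.5,-4],"twist":-16,"fingers":0.6},{"dp":[34.5,-28.5,-4],"twist":-16,"fingers":0.6},{"dp":[39,-32,-4],"twist":-16,"fingers":0.6}]'
```

```text
time_s: 1.1
tool_pos: [0.4902, -0.1363, 0.2624]
tool_rot: [180.0, 0.0, 41.5]
force: [0.5, -0.2, -0.1]
grip_width: 0.052
grasp_force: 0.0
```

```bash
python3 -m jog '[{"dp":[5.5,-2.2,-2],"twist":0,"fingers":0.6},{"dp":[11,-4.4,-4],"twist":0,"fingers":0.6},{"dp":[16.5,-6.6,-4],"twist":0,"fingers":0.6},{"dp":[21.9,-8.7,-4],"twist":0,"fingers":0.6},{"dp":[21.9,-8.7,-4],"twist":0,"fingers":0.6},{"dp":[21.9,-8.7,-4],"twist":0,"fingers":0.6}]'
python3 - <<'E'
from h import *
d=env.read_camera("wrist");cv2.imwrite("pics/w1.png",cv2.convertScaleAbs(d["pixels"],alpha=1.4));np.savez("w1.npz",**d)
C,w=ray(d,320,240);print(C,w)
for n,p in dict(black=(.641,.182,.158),green=(.567,-.112,.158),piv=(.614,-.030,.107),hinge=(.565,.1136,.1)).items():print(n,proj(d,p))
E
```

```text
time_s: 1.85
tool_pos: [0.5959, 0.0717, 0.3018]
tool_rot: [-180.0, 0.1, 41.6]
force: [0.5, -0.9, 0.3]
grip_width: 0.0522
grasp_force: 0.0
[0.65299699 0.12158351 0.46434846] [-0.19013938 -0.16181791 -0.96870664]
black [256.42500556 109.14460619]
green [438.34766428 374.48523554]
piv [402.85917271 273.72909826]
hinge [272.01598479 219.1075346 ]
```

View pics/w1.png

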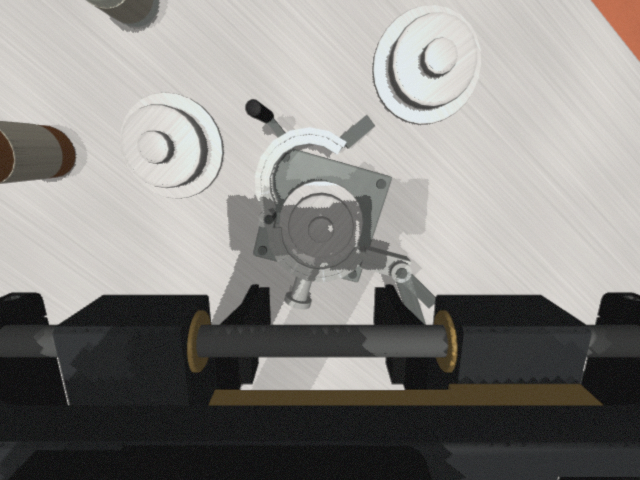

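The wrist view shows the black post top near (253,106), the hinge at (269,218), and the latch pivot at (401,271). All three agree with the estimates to within a few mm.

Run:
```python
from h import *
np.set_printoptions(precision=4,suppress=True)
d=load("w1.npz")
g=(d["pixels"].max(2)<45).astype(np.uint8);g[280:]=0;k,_,st,ce=cv2.connectedComponentsWithStats(g)
print([(st[i].tolist(),ce[i]) for i in range(1,k) if st[i][4]>30])
for n,u,v,z in[("black",253,106,.158),("hinge",269,218,.1),("piv",401,271,.107),("knob",320,229,.126)]:print(n,onz(d,u,v,z))
B=onz(d,253,106,.158)[:2];H=onz(d,269,218,.1)[:2];print(np.linalg.norm(B-H),np.degrees(np.arctan2(*(B-H)[::-1])))
```

```text
[([246, 100, 27, 23, 363], array([258.6832, 111.0275])), ([55, 158, 19, 18, 92], array([ 64.7717, 167.2935])), ([265, 212, 12, 12, 80], array([270.15 , 217.875]))]
black [0.641  0.1856 0.158 ]
hinge [0.5638 0.1167 0.1   ]
piv [ 0.6149 -0.0263  0.107 ]
knob [0.595  0.0725 0.126 ]
0.10344688386323826 41.72317395726598
```

```bash
python3 -m jog '[{"dp":[2,-1,2],"twist":0,"fingers":0.6},{"dp":[2,-1,2],"twist":0,"fingers":0.6},{"dp":[2,-1,2],"twist":0,"fingers":0.6}]'
```

```text
time_s: 2.28
tool_pos: [0.6045, 0.091, 0.2831]
tool_rot: [179.9, 0.0, 41.4]
force: [0.1, -0.3, -0.1]
grip_width: 0.052
grasp_force: 0.0
```

```bash
python3 -m jog '[{"dp":[4,-2,3],"twist":0,"fingers":0.5},{"dp":[8.9,-4.5,7],"twist":0,"fingers":0.5},{"dp":[8.9,-4.5,9],"twist":0,"fingers":0.5},{"dp":[8.9,-4.5,9],"twist":0,"fingers":0.5}]'
python3 - <<'E'
from h import *
d=env.read_camera("wrist");cv2.imwrite("pics/w2.png",cv2.convertScaleAbs(d["pixels"],alpha=1.4));np.savez("w2.npz",**d)
for p in [(.641,.184,.158),(.641,.184,.100)]:print(proj(d,p))
g=(d["pixels"].max(2)<45).astype(np.uint8);g[290:]=0;k,_,st,ce=cv2.connectedComponentsWithStats(g)
print([(st[i].tolist(),ce[i]) for i in range(1,k) if st[i][4]>30])
E
```

```text
time_s: 2.78
tool_pos: [0.6406, 0.1843, 0.191]
tool_rot: [-180.0, 0.2, 41.5]
force: [-0.4, -0.8, 0.9]
grip_width: 0.0434
grasp_force: 0.0
[321.73570155 281.09555019]
[321.76461387 253.07038695]
[([106, 70, 12, 10, 44], array([111.02272727,  73.65909091])), ([82, 79, 32, 22, 192], array([100.66666667,  90.75520833])), ([309, 237, 35, 53, 1140], array([322.03947368, 264.61403509])), ([410, 245, 40, 36, 433], array([427.98614319, 261.62355658])), ([258, 284, 20, 6, 63], array([266.06349206, 287.57142857])), ([367, 285, 19, 5, 62], array([377.61290323, 287.56451613]))]
```

View pics/w2.png

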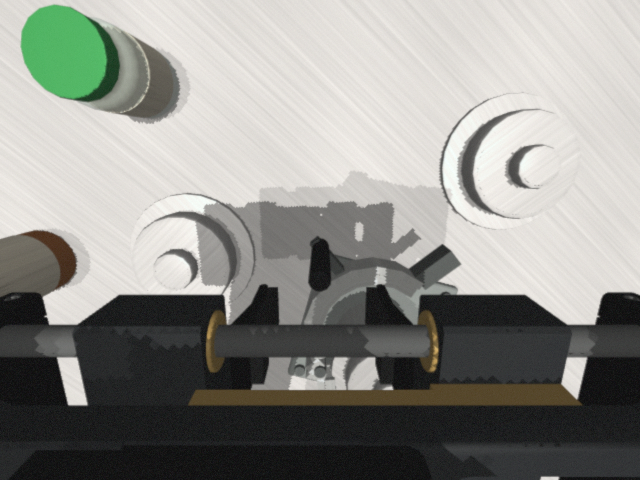

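The post is at column 322, centred between the fingers, so I'll descend and grip.

```bash
python3 -m jog '[{"dp":[0,0,3],"twist":0,"fingers":0.5},{"dp":[0,0,6.9],"twist":0,"fingers":0.5},{"dp":[0,0,6.9],"twist":0,"fingers":0.1},{"dp":[0,0,6.9],"twist":0,"fingers":0.1},{"dp":[0,0,6.9],"twist":0,"fingers":0.1},{"dp":[0,0,6.9],"twist":0,"fingers":0.1}]' 20
```

```text
time_s: 3.58
tool_pos: [0.6419, 0.1867, 0.1255]
tool_rot: [180.0, -0.1, 41.6]
force: [-0.1, -1.2, 4.8]
grip_width: 0.0132
grasp_force: 20.0
```

```bash
python3 -m jog '[{"dp":[-0.02,0.45,0],"twist":2.5,"fingers":0.1},{"dp":[-0.1,1.36,0],"twist":7.5,"fingers":0.1},{"dp":[-0.25,2.25,0],"twist":12.5,"fingers":0.1},{"dp":[-0.48,3.13,0],"twist":17.5,"fingers":0.1},{"dp":[-0.8,3.98,0],"twist":22.5,"fingers":0.1},{"dp":[-1.17,4.8,0],"twist":27.5,"fingers":0.1},{"dp":[-1.39,5.2,0],"twist":30,"fingers":0.1},{"dp":[-1.39,5.2,0],"twist":30,"fingers":0.1}]'
```

```text
time_s: 4.58
tool_pos: [0.6659, 0.1377, 0.1255]
tool_rot: [180.0, -0.1, 11.5]
force: [-2.4, -0.2, 7.0]
grip_width: 0.0136
grasp_force: 20.0
```

```bash
python3 -m jog '[{"dp":[-0.01,0.55,-0.2],"twist":3,"fingers":0.1},{"dp":[-0.06,1.1,-0.2],"twist":6,"fingers":0.1},{"dp":[-0.13,1.63,-0.2],"twist":9,"fingers":0.1},{"dp":[-0.23,2.16,-0.2],"twist":12,"fingers":0.1},{"dp":[-0.31,2.52,-0.2],"twist":14,"fingers":0.1},{"dp":[-0.31,2.52,-0.2],"twist":14,"fingers":0.1}]'
```

```text
time_s: 5.32
tool_pos: [0.6678, 0.112, 0.1256]
tool_rot: [180.0, -0.1, -2.5]
force: [1.1, 0.5, -1.0]
grip_width: 0.0136
grasp_force: 20.0
```

```bash
python3 -m jog '[{"dp":[0,0.18,0],"twist":1,"fingers":0.1},{"dp":[-0.01,0.36,0],"twist":2,"fingers":0.1},{"dp":[-0.01,0.54,0],"twist":3,"fingers":0.1}]';python3 -m jog '[{"dp":[0,0.18,0],"twist":1,"fingers":0.1},{"dp":[-0.01,0.36,0],"twist":2,"fingers":0.1}]';python3 -m jog '[{"dp":[0,0.1,0],"twist":0.5,"fingers":0.1},{"dp":[0,0.2,0],"twist":1,"fingers":0.1}]'
```

```text
time_s: 5.7
tool_pos: [0.6675, 0.1072, 0.1256]
tool_rot: [-180.0, -0.1, -5.5]
force: [3.5, 3.7, -2.7]
grip_width: 0.0132
grasp_force: 20.0
time_s: 5.95
tool_pos: [0.6671, 0.1035, 0.1256]
tool_rot: [-180.0, -0.1, -7.5]
force: [4.5, 2.8, -3.1]
grip_width: 0.0131
grasp_force: 20.0
time_s: 6.2
tool_pos: [0.6668, 0.1015, 0.1256]
tool_rot: [-180.0, -0.1, -8.5]
force: [3.4, 3.0, -2.6]
grip_width: 0.0133
grasp_force: 20.0
```

```bash
python3 -m jog '[{"dp":[0.02,0.1,0],"twist":0.5,"fingers":0.1},{"dp":[0.04,0.2,0],"twist":1,"fingers":0.1}]';python3 -m jog '[{"dp":[0,0.1,0],"twist":0.5,"fingers":0.1}]';python3 -m jog '[{"dp":[0,0.1,0],"twist":0.5,"fingers":0.1}]'
```

```text
time_s: 6.45
tool_pos: [0.6665, 0.0996, 0.1255]
tool_rot: [-180.0, -0.0, -9.5]
force: [3.7, 3.4, -2.4]
grip_width: 0.0138
grasp_force: 20.0
time_s: 6.58
tool_pos: [0.6663, 0.0985, 0.1256]
tool_rot: [-180.0, -0.0, -10.0]
force: [3.3, 2.7, -2.0]
grip_width: 0.0132
grasp_force: 20.0
time_s: 6.7
tool_pos: [0.6661, 0.0974, 0.1256]
tool_rot: [-180.0, -0.0, -10.5]
force: [4.1, 3.9, -2.4]
grip_width: 0.0132
grasp_force: 20.0
```

```bash
python3 - <<'E'
from h import *
d=env.read_camera("top")
cv2.imwrite("pics/c3.png",cv2.convertScaleAbs(cv2.resize(d["pixels"][200:320,235:395],(640,480),interpolation=cv2.INTER_CUBIC),alpha=1.5))
E
python3 -m jog '[{"dp":[0.02,0.1,0],"twist":0.5,"fingers":0.1}]';python3 -m jog '[{"dp":[0.02,0.1,0],"twist":0.5,"fingers":0.1}]';python3 -m jog '[{"dp":[0,0.1,0],"twist":0.5,"fingers":0.1}]';python3 -m jog '[{"dp":[0,0.1,0],"twist":0.5,"fingers":0.1}]'
```

```text
time_s: 6.88
tool_pos: [0.666, 0.0964, 0.1256]
tool_rot: [-180.0, 0.0, -11.0]
force: [3.2, 4.0, -2.2]
grip_width: 0.0136
grasp_force: 20.0
time_s: 7.0
tool_pos: [0.6658, 0.0955, 0.1256]
tool_rot: [-180.0, 0.0, -11.5]
force: [2.7, 3.1, -0.4]
grip_width: 0.0134
grasp_force: 20.0
time_s: 7.12
tool_pos: [0.6656, 0.0945, 0.1256]
tool_rot: [-180.0, 0.0, -12.0]
force: [1.8, 4.0, -0.7]
grip_width: 0.0131
grasp_force: 20.0
time_s: 7.25
tool_pos: [0.6654, 0.0935, 0.1256]
tool_rot: [-180.0, 0.0, -12.5]
force: [1.8, 3.5, -1.1]
grip_width: 0.0134
grasp_force: 20.0
```

```bash
python3 -m jog '[{"dp":[0,0.1,0],"twist":0.5,"fingers":0.1}]';python3 -m jog '[{"dp":[0,0.1,0],"twist":0.5,"fingers":0.1}]';python3 -m jog '[{"dp":[0,0.1,0],"twist":0.5,"fingers":0.1}]'
```

```text
time_s: 7.38
tool_pos: [0.6652, 0.0925, 0.1255]
tool_rot: [-180.0, 0.0, -13.0]
force: [0.5, 3.8, 0.3]
grip_width: 0.0133
grasp_force: 20.0
time_s: 7.5
tool_pos: [0.6649, 0.0916, 0.1255]
tool_rot: [-180.0, 0.0, -13.5]
force: [1.2, 4.7, 0.4]
grip_width: 0.0133
grasp_force: 20.0
time_s: 7.62
tool_pos: [0.6648, 0.0909, 0.1256]
tool_rot: [-180.0, 0.0, -14.0]
force: [0.5, 5.3, -0.7]
grip_width: 0.0133
grasp_force: 20.0
```

View pics/c3.png

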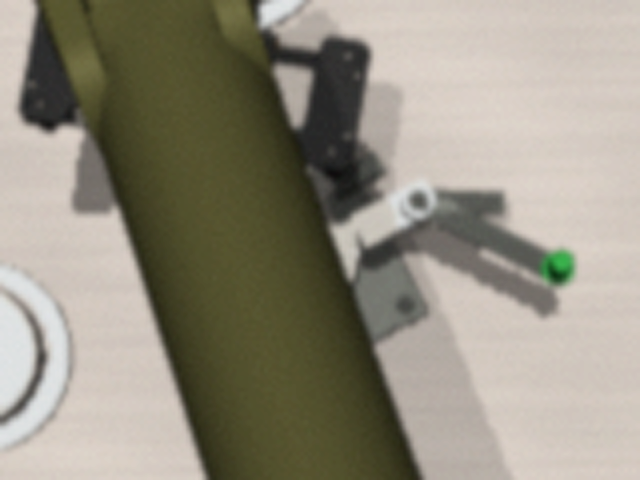

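The arm hides the clamp in this picture. The force is starting to climb, from 3.5 to 5.3 N, which means the seal has been met. I'll keep going in small steps.

```bash
python3 -m jog '[{"dp":[0,0.1,0],"twist":0.5,"fingers":0.1}]';python3 -m jog '[{"dp":[0,0.1,0],"twist":0.5,"fingers":0.1}]';python3 -m jog '[{"dp":[0,0.1,0],"twist":0.5,"fingers":0.1}]'
```

```text
time_s: 7.75
tool_pos: [0.6648, 0.0908, 0.1256]
tool_rot: [-179.9, 0.0, -14.4]
force: [1.5, 7.4, -1.7]
grip_width: 0.013
grasp_force: 20.0
time_s: 7.88
tool_pos: [0.6648, 0.0907, 0.1256]
tool_rot: [-179.8, -0.0, -14.9]
force: [3.0, 8.1, -2.2]
grip_width: 0.0135
grasp_force: 20.0
time_s: 8.0
tool_pos: [0.6647, 0.0905, 0.1256]
tool_rot: [-179.8, -0.0, -15.4]
force: [3.2, 9.5, -2.5]
grip_width: 0.0135
grasp_force: 20.0
```

```bash
python3 -m jog '[{"dp":[0,0.1,0],"twist":0,"fingers":0.1}]';python3 -m jog '[{"dp":[0,0.1,0],"twist":0,"fingers":0.1},{"dp":[0,0.1,0],"twist":0,"fingers":0.1},{"dp":[0,0.1,0],"twist":0,"fingers":0.1}]'
```

```text
time_s: 8.12
tool_pos: [0.6647, 0.0904, 0.1256]
tool_rot: [-179.7, -0.1, -15.3]
force: [3.9, 10.0, -4.2]
grip_width: 0.0131
grasp_force: 20.0
time_s: 8.5
tool_pos: [0.6646, 0.0903, 0.1256]
tool_rot: [-179.6, -0.1, -15.3]
force: [4.8, 11.5, -3.6]
grip_width: 0.0129
grasp_force: 20.0
```

```bash
python3 -m jog '[{"dp":[0,-0.3,0],"twist":0,"fingers":0.1},{"dp":[0,-0.6,0],"twist":0,"fingers":0.1}]'; python3 -m jog '[{"dp":[0,0,0],"twist":0,"fingers":0.4},{"dp":[0,0,0],"twist":0,"fingers":0.4},{"dp":[0,0,0],"twist":0,"fingers":0.4},{"dp":[0,0,-4],"twist":0,"fingers":0.4},{"dp":[0,0,-9],"twist":0,"fingers":0.4},{"dp":[0,0,-12],"twist":0,"fingers":0.4},{"dp":[0,0,-12],"twist":0,"fingers":0.4}]'
```

```text
time_s: 8.75
tool_pos: [0.6648, 0.0906, 0.1255]
tool_rot: [179.9, 0.1, -15.5]
force: [-2.6, 0.9, 1.9]
grip_width: 0.013
grasp_force: 20.0
time_s: 9.62
tool_pos: [0.6669, 0.0912, 0.2489]
tool_rot: [-179.9, -0.3, -15.5]
force: [-1.3, 0.8, 0.3]
grip_width: 0.0346
grasp_force: 0.0
```

```bash
python3 -m jog '[{"dp":[-0.6,3,0],"twist":-9.5,"fingers":0.5},{"dp":[-1.2,6,0],"twist":-19,"fingers":0.5},{"dp":[-1.8,9,0],"twist":-28.5,"fingers":0.5},{"dp":[-2.4,12,0],"twist":-38,"fingers":0.5},{"dp":[-3,15,0],"twist":-47.5,"fingers":0.5},{"dp":[-3.6,18,0],"twist":-57,"fingers":0.5},{"dp":[-4.2,22,0],"twist":-66.5,"fingers":0.5},{"dp":[-4.2,22.2,0],"twist":-75.8,"fingers":0.5}]'; python3 -m jog '[{"dp":[0,0,0],"twist":0,"fingers":0.5},{"dp":[0,0,0],"twist":0,"fingers":0.5}]'
python3 - <<'E'
from h import *
d=env.read_camera("wrist");cv2.imwrite("pics/w3.png",cv2.convertScaleAbs(d["pixels"],alpha=1.4));np.savez("w3.npz",**d)
print(env.get_obs()["qpos"])
h=cv2.cvtColor(d["pixels"],cv2.COLOR_BGR2HSV);g=((h[...,0]>45)&(h[...,0]<80)&(h[...,1]>120)).astype(np.uint8)
k,_,st,ce=cv2.connectedComponentsWithStats(g);print([(st[i].tolist(),ce[i]) for i in range(1,k) if st[i][4]>15])
for p in [(.567,-.112,.158),(.567,-.112,.107),(.615,-.028,.107)]:print(proj(d,p))
d=env.read_camera("top");np.savez("top2.npz",**d)
E
```

```text
time_s: 10.62
tool_pos: [0.5635, -0.1165, 0.2437]
tool_rot: [-179.9, 0.2, 60.2]
force: [0.3, 1.0, -0.2]
grip_width: 0.0435
grasp_force: 0.0
time_s: 10.88
tool_pos: [0.5655, -0.1108, 0.2448]
tool_rot: [-179.9, 0.0, 60.2]
force: [0.0, 0.3, 0.0]
grip_width: 0.0436
grasp_force: 0.0
[ 36.18016708  11.1194412  -31.69482793  91.09254959   5.89784092
  79.51522296 -25.82162948]
[([315, 227, 21, 33, 506], array([325.34189723, 242.38537549]))]
[323.43910486 255.30482284]
[323.2022053  238.51964605]
[323.2611895  122.13398395]
```

View pics/w3.png

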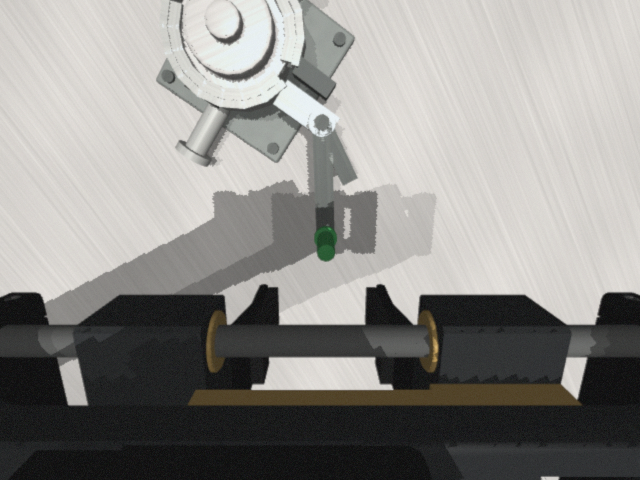

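The ring is closed around the cap and the lug sits just right of the latch bracket. The green post top at (325,252) is nearly centred between the fingers.

```bash
python3 -m jog '[{"dp":[0,0.1,4],"twist":0,"fingers":0.5},{"dp":[0,0.1,8],"twist":0,"fingers":0.5},{"dp":[0,0.1,12],"twist":0,"fingers":0.5},{"dp":[0,0.1,12],"twist":0,"fingers":0.1},{"dp":[0,0.1,12],"twist":0,"fingers":0.1},{"dp":[0,0.1,12],"twist":0,"fingers":0.1},{"dp":[0,0.1,12],"twist":0,"fingers":0.1}]' 25
```

```text
time_s: 11.85
tool_pos: [0.568, -0.1124, 0.1273]
tool_rot: [179.8, -0.0, 60.3]
force: [0.5, 0.4, 2.5]
grip_width: 0.0134
grasp_force: 25.0
```

```bash
python3 -m jog '[{"dp":[0.04,0.83,0],"twist":-5,"fingers":0.1},{"dp":[0.32,2.46,0],"twist":-15,"fingers":0.1},{"dp":[0.89,4.01,0],"twist":-25,"fingers":0.1},{"dp":[1.72,5.45,0],"twist":-35,"fingers":0.1},{"dp":[2.78,6.72,0],"twist":-45,"fingers":0.1},{"dp":[4.05,7.78,0],"twist":-55,"fingers":0.1},{"dp":[4.75,8.23,0],"twist":-60,"fingers":0.1},{"dp":[4.75,8.23,0],"twist":-60,"fingers":0.1}]'
```

```text
time_s: 12.85
tool_pos: [0.6625, -0.11, 0.1273]
tool_rot: [179.9, -0.0, 120.4]
force: [-1.1, 2.5, 4.5]
grip_width: 0.0129
grasp_force: 25.0
```

```bash
python3 -m jog '[{"dp":[0.04,0.83,0],"twist":-5,"fingers":0.1},{"dp":[0.32,2.46,0],"twist":-15,"fingers":0.1},{"dp":[0.89,4.01,0],"twist":-25,"fingers":0.1},{"dp":[1.72,5.45,0],"twist":-35,"fingers":0.1},{"dp":[2.22,6.11,0],"twist":-40,"fingers":0.1},{"dp":[2.22,6.11,0],"twist":-40,"fingers":0.1}]';python3 - <<'E'
from h import *
d=env.read_camera("wrist");cv2.imwrite("pics/w4.png",cv2.convertScaleAbs(d["pixels"],alpha=1.4));print(env.get_obs()["qpos"])
E
```

```text
time_s: 13.6
tool_pos: [0.7035, -0.061, 0.1273]
tool_rot: [180.0, 0.1, 160.4]
force: [-2.2, 0.8, 5.0]
grip_width: 0.0133
grasp_force: 25.0
[ 33.70234298  35.70486349 -45.93666122  79.51802408  25.67705085
  75.37730634  57.13754864]
```

View pics/w4.png

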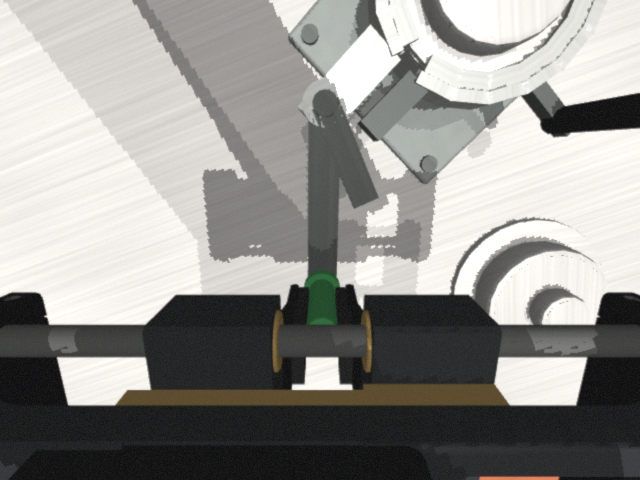

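The picture shows the pin arm at (360,180), short of the lug at (390,105) by about 25°. I'll continue.

```bash
python3 -m jog '[{"dp":[0.04,0.83,0],"twist":-5,"fingers":0.1},{"dp":[0.14,1.65,0],"twist":-10,"fingers":0.1},{"dp":[0.32,2.46,0],"twist":-15,"fingers":0.1},{"dp":[0.57,3.25,0],"twist":-20,"fingers":0.1}]'; python3 -m jog '[{"dp":[0.01,0.5,0],"twist":-3,"fingers":0.1},{"dp":[0.05,1.0,0],"twist":-6,"fingers":0.1}]'
```

```text
time_s: 14.15
tool_pos: [0.7094, -0.0314, 0.1272]
tool_rot: [-179.8, 0.1, -179.7]
force: [-1.8, -2.4, 5.4]
grip_width: 0.0135
grasp_force: 25.0
time_s: 14.4
tool_pos: [0.7093, -0.0215, 0.1273]
tool_rot: [-179.8, 0.1, -173.8]
force: [-0.8, -2.8, 5.1]
grip_width: 0.0131
grasp_force: 25.0
```

```bash
cat > f.py <<'E'
from h import *
o=env.get_obs();p=o["tool_pos"][:2]-[.615,-.028];a=np.arctan2(p[1],p[0]);t=np.array([-np.sin(a),np.cos(a)])
F=o["force"][:2];print("ang %.1f R %.4f Ftan %.1f Frad %.1f yaw %.1f t %.2f q7 %.0f"%(np.degrees(a),np.hypot(*p),-F@t,F@p/np.hypot(*p),o["tool_rot"][2],o["time_s"],o["qpos"][6]))
E
python3 -m jog '[{"dp":[0,0.33,0],"twist":-2,"fingers":0.1},{"dp":[0.02,0.66,0],"twist":-4,"fingers":0.1}]'>/dev/null; python3 f.py;  python3 -m jog '[{"dp":[0,0.33,0],"twist":-2,"fingers":0.1},{"dp":[0.02,0.66,0],"twist":-4,"fingers":0.1}]'>/dev/null; python3 f.py
```

```text
ang 8.2 R 0.0946 Ftan 2.7 Frad -0.4 yaw -169.8 t 14.65 q7 81
ang 12.2 R 0.0946 Ftan 2.5 Frad 0.5 yaw -165.8 t 14.90 q7 84
```

```bash
cat >> f.py <<'E'
T=o["wrist_torque"][2];print("  tauz %.3f  eff %.1f"%(T,-F@t-T/.095))
E
python3 f.py; python3 -m jog '[{"dp":[0,0.33,0],"twist":-2,"fingers":0.1},{"dp":[0.02,0.66,0],"twist":-4,"fingers":0.1}]'>/dev/null; python3 f.py;  python3 -m jog '[{"dp":[0,0.33,0],"twist":-2,"fingers":0.1},{"dp":[0.02,0.66,0],"twist":-4,"fingers":0.1}]'>/dev/null; python3 f.py
```

```text
ang 12.2 R 0.0946 Ftan 2.5 Frad 0.5 yaw -165.8 t 14.90 q7 84
  tauz -0.223  eff 4.8
ang 16.3 R 0.0947 Ftan 2.7 Frad 1.7 yaw -161.7 t 15.15 q7 87
  tauz -0.200  eff 4.8
ang 20.5 R 0.0948 Ftan 3.2 Frad 2.3 yaw -157.7 t 15.40 q7 90
  tauz -0.182  eff 5.1
```

```bash
for i in 1 2; do :; done; python3 -m jog '[{"dp":[0,0.17,0],"twist":0.5,"fingers":0.1},{"dp":[0.01,0.34,0],"twist":1,"fingers":0.1}]'>/dev/null; python3 f.py;  python3 -m jog '[{"dp":[0,0.17,0],"twist":0,"fingers":0.1},{"dp":[0.01,0.34,0],"twist":0,"fingers":0.1}]'>/dev/null; python3 f.py
```

```text
ang 21.9 R 0.0949 Ftan 5.7 Frad 2.6 yaw -158.8 t 15.65 q7 89
  tauz 0.036  eff 5.3
ang 23.2 R 0.0948 Ftan 7.1 Frad 2.5 yaw -158.8 t 15.90 q7 89
  tauz 0.188  eff 5.1
```

```bash
python3 -m jog '[{"dp":[0,0.17,0],"twist":-1,"fingers":0.1},{"dp":[0.01,0.34,0],"twist":-2,"fingers":0.1}]'>/dev/null; python3 f.py;  python3 -m jog '[{"dp":[0.01,0.17,0],"twist":-1,"fingers":0.1},{"dp":[0.02,0.34,0],"twist":-2,"fingers":0.1}]'>/dev/null; python3 f.py;  python3 -m jog '[{"dp":[0.01,0.17,0],"twist":-1,"fingers":0.1},{"dp":[0.02,0.34,0],"twist":-1.5,"fingers":0.1}]'>/dev/null; python3 f.py
```

```text
ang 25.2 R 0.0949 Ftan 7.1 Frad 2.7 yaw -156.8 t 16.15 q7 90
  tauz 0.174  eff 5.3
ang 27.3 R 0.0950 Ftan 6.6 Frad 2.7 yaw -154.8 t 16.40 q7 92
  tauz 0.178  eff 4.7
ang 29.3 R 0.0950 Ftan 8.4 Frad 2.2 yaw -153.3 t 16.65 q7 93
  tauz 0.189  eff 6.4
```

```bash
python3 -m jog '[{"dp":[0.01,0.15,0],"twist":-2,"fingers":0.1}]'>/dev/null; python3 f.py;  python3 -m jog '[{"dp":[0.01,0.15,0],"twist":-1.5,"fingers":0.1}]'>/dev/null; python3 f.py;  python3 -m jog '[{"dp":[0.01,0.15,0],"twist":-1,"fingers":0.1}]'>/dev/null; python3 f.py
```

```text
ang 30.4 R 0.0951 Ftan 6.4 Frad 1.3 yaw -151.3 t 16.77 q7 95
  tauz 0.098  eff 5.3
ang 31.6 R 0.0951 Ftan 6.9 Frad 2.5 yaw -149.8 t 16.90 q7 96
  tauz 0.097  eff 5.9
ang 32.6 R 0.0951 Ftan 6.2 Frad 2.9 yaw -148.8 t 17.02 q7 97
  tauz 0.047  eff 5.7
```

```bash
python3 -m jog '[{"dp":[0.01,0.15,0],"twist":-0.8,"fingers":0.1}]'>/dev/null; python3 f.py;  python3 -m jog '[{"dp":[0.01,0.15,0],"twist":-0.8,"fingers":0.1}]'>/dev/null; python3 f.py;  python3 -m jog '[{"dp":[0.01,0.15,0],"twist":-0.8,"fingers":0.1}]'>/dev/null; python3 f.py; python3 -m jog '[{"dp":[0.01,0.15,0],"twist":-0.8,"fingers":0.1}]'>/dev/null; python3 f.py
```

```text
ang 33.5 R 0.0952 Ftan 6.2 Frad 1.8 yaw -148.0 t 17.15 q7 97
  tauz 0.078  eff 5.4
ang 34.3 R 0.0952 Ftan 6.7 Frad 2.4 yaw -147.2 t 17.27 q7 98
  tauz 0.071  eff 5.9
ang 35.2 R 0.0952 Ftan 6.9 Frad 2.4 yaw -146.4 t 17.40 q7 99
  tauz 0.131  eff 5.5
ang 36.1 R 0.0952 Ftan 6.4 Frad 2.9 yaw -145.6 t 17.52 q7 99
  tauz 0.110  eff 5.3
```

```bash
python3 -m jog '[{"dp":[0.01,0.15,0],"twist":-1,"fingers":0.1}]'>/dev/null; python3 f.py;  python3 -m jog '[{"dp":[0.01,0.15,0],"twist":-1,"fingers":0.1}]'>/dev/null; python3 f.py;  python3 -m jog '[{"dp":[0.01,0.15,0],"twist":-1,"fingers":0.1}]'>/dev/null; python3 f.py; python3 -m jog '[{"dp":[0.01,0.15,0],"twist":-1,"fingers":0.1}]'>/dev/null; python3 f.py
python3 - <<'E'
from h import *
d=env.read_camera("wrist");cv2.imwrite("pics/w5.png",cv2.convertScaleAbs(d["pixels"],alpha=1.4))
E
```

```text
ang 37.2 R 0.0953 Ftan 6.6 Frad 2.1 yaw -144.6 t 17.65 q7 100
  tauz 0.092  eff 5.6
ang 38.1 R 0.0953 Ftan 6.0 Frad 3.5 yaw -143.5 t 17.77 q7 101
  tauz 0.084  eff 5.2
ang 39.1 R 0.0953 Ftan 7.0 Frad 3.1 yaw -142.5 t 17.90 q7 102
  tauz 0.067  eff 6.3
ang 40.1 R 0.0954 Ftan 6.2 Frad 2.0 yaw -141.5 t 18.02 q7 103
  tauz 0.111  eff 5.0
```

View pics/w5.png

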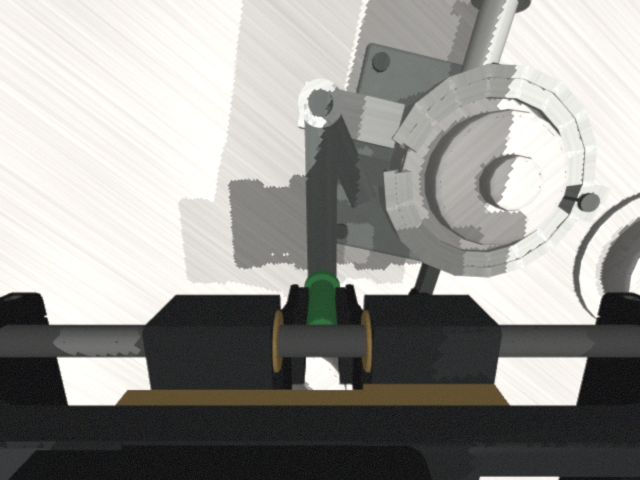

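The picture shows the pin arm end at about (355,200), on the far side of the lug, and the ring closed around the cap. I'll keep drawing it on.

```bash
python3 -m jog '[{"dp":[0.01,0.15,0],"twist":-1,"fingers":0.1}]'>/dev/null; python3 f.py;  python3 -m jog '[{"dp":[0.01,0.15,0],"twist":-1,"fingers":0.1}]'>/dev/null; python3 f.py;  python3 -m jog '[{"dp":[0.01,0.15,0],"twist":-1,"fingers":0.1}]'>/dev/null; python3 f.py
```

```text
ang 40.9 R 0.0954 Ftan 5.9 Frad 2.6 yaw -140.6 t 18.20 q7 103
  tauz 0.082  eff 5.1
ang 41.9 R 0.0954 Ftan 6.4 Frad 3.9 yaw -139.5 t 18.32 q7 104
  tauz 0.091  eff 5.5
ang 42.7 R 0.0954 Ftan 6.6 Frad 3.1 yaw -138.5 t 18.45 q7 105
  tauz 0.021  eff 6.3
```

```bash
python3 -m jog '[{"dp":[0.01,0.12,0],"twist":-0.8,"fingers":0.1}]'>/dev/null; python3 f.py;  python3 -m jog '[{"dp":[0.01,0.12,0],"twist":-0.8,"fingers":0.1}]'>/dev/null; python3 f.py;  python3 -m jog '[{"dp":[0.01,0.12,0],"twist":-0.6,"fingers":0.1}]'>/dev/null; python3 f.py
```

```text
ang 42.9 R 0.0954 Ftan 8.0 Frad 4.3 yaw -137.8 t 18.57 q7 106
  tauz 0.028  eff 7.7
ang 43.2 R 0.0955 Ftan 10.4 Frad 4.1 yaw -137.0 t 18.70 q7 106
  tauz -0.024  eff 10.6
ang 43.6 R 0.0955 Ftan 11.1 Frad 5.5 yaw -136.4 t 18.82 q7 107
  tauz -0.067  eff 11.8
```

```bash
python3 -m jog '[{"dp":[0.01,0.08,0],"twist":0,"fingers":0.1}]'>/dev/null; python3 f.py;  python3 -m jog '[{"dp":[0.01,0.08,0],"twist":-0.1,"fingers":0.1}]'>/dev/null; python3 f.py
```

```text
ang 43.8 R 0.0955 Ftan 12.4 Frad 5.6 yaw -136.5 t 18.95 q7 107
  tauz -0.028  eff 12.7
ang 43.9 R 0.0955 Ftan 12.2 Frad 6.6 yaw -136.4 t 19.07 q7 107
  tauz 0.011  eff 12.0
```

```bash
python3 -m jog '[{"dp":[0.0,0.08,0],"twist":-0.2,"fingers":0.1}]'>/dev/null; python3 f.py;  python3 -m jog '[{"dp":[0.0,0.08,0],"twist":-0.2,"fingers":0.1}]'>/dev/null; python3 f.py
```

```text
ang 44.2 R 0.0955 Ftan 13.4 Frad 5.8 yaw -136.2 t 19.20 q7 107
  tauz -0.067  eff 14.1
ang 44.4 R 0.0955 Ftan 14.9 Frad 6.2 yaw -136.0 t 19.32 q7 107
  tauz 0.026  eff 14.6
```

```bash
python3 -m jog '[{"dp":[0,-0.25,0],"twist":0,"fingers":0.1}]'>/dev/null; python3 f.py;  python3 -m jog '[{"dp":[0,-0.15,0],"twist":0,"fingers":0.1}]'>/dev/null; python3 f.py
```

```text
ang 44.4 R 0.0955 Ftan 7.5 Frad 3.9 yaw -135.9 t 19.45 q7 107
  tauz -0.007  eff 7.5
ang 44.4 R 0.0955 Ftan 5.4 Frad 3.1 yaw -135.9 t 19.57 q7 107
  tauz 0.008  eff 5.3
```

```bash
python3 -m jog '[{"dp":[0,-0.15,0],"twist":0,"fingers":0.1},{"dp":[0,-0.2,0],"twist":0,"fingers":0.35},{"dp":[0,-0.2,0],"twist":0,"fingers":0.35},{"dp":[0,-0.2,0],"twist":0,"fingers":0.35},{"dp":[0,-0.2,-4],"twist":0,"fingers":0.35},{"dp":[0,-0.2,-9],"twist":0,"fingers":0.35},{"dp":[0,-0.2,-14],"twist":0,"fingers":0.35},{"dp":[0,-0.2,-14],"twist":0,"fingers":0.35}]'; python3 -m jog '[{"dp":[-4,-4,0],"twist":0,"fingers":0.35},{"dp":[-8,-8,0],"twist":0,"fingers":0.35},{"dp":[-8,-12,0],"twist":0,"fingers":0.35},{"dp":[-8,-18,0],"twist":0,"fingers":0.35},{"dp":[-8,-24,0],"twist":0,"fingers":0.35},{"dp":[-8,-24,0],"twist":0,"fingers":0.35}]'
python3 - <<'E'
from h import *
d=env.read_camera("top");np.savez("top3.npz",**d);t=load("top0.npz")
cv2.imwrite("pics/c4.png",cv2.convertScaleAbs(cv2.resize(d["pixels"][200:320,235:395],(640,480),interpolation=cv2.INTER_CUBIC),alpha=1.5))
E
```

```text
time_s: 20.58
tool_pos: [0.6821, 0.0405, 0.2701]
tool_rot: [-179.8, 0.3, -135.7]
force: [0.1, -0.3, -0.7]
grip_width: 0.0303
grasp_force: 0.0
time_s: 21.32
tool_pos: [0.9012, -0.0789, 0.2597]
tool_rot: [-179.8, -0.1, -135.7]
force: [24.7, -17.1, 35.1]
grip_width: 0.0303
grasp_force: 0.0
```

View pics/c4.png

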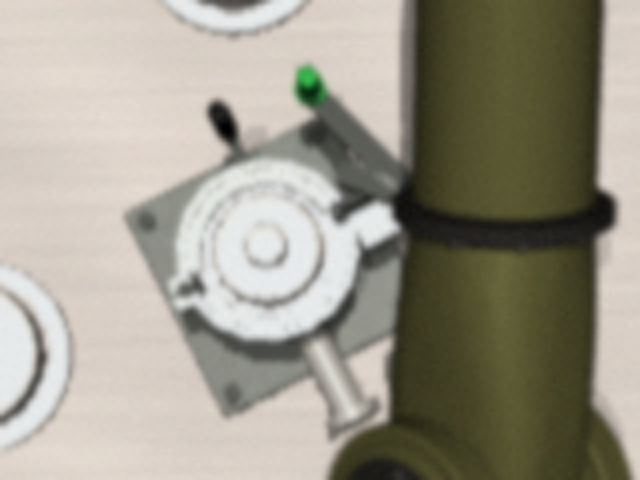

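```bash
python3 -m jog '[{"dp":[2,5,0],"twist":0,"fingers":0.35},{"dp":[3,8,0],"twist":0,"fingers":0.35},{"dp":[3,8,0],"twist":0,"fingers":0.35},{"dp":[3,8,0],"twist":0,"fingers":0.35}]'
python3 - <<'E'
from h import *
d=load("top3.npz")
G=onz(d,235+307/4,200+78/4,.156)[:2];B=onz(d,235+216/4,200+107/4,.156)[:2]
k=onz(d,235+265/4,200+245/4,.126)[:2]
print("green",G,np.degrees(np.arctan2(*(G-[.615,-.028])[::-1])),"black",B,"knob",k)
t=load("top0.npz")
df=cv2.absdiff(d["pixels"],t["pixels"]).max(2)
print("jar/bottle diff",df[225:350,150:205].max(),"pot",df[200:262,460:535].max())
print(env.get_obs()["force"])
E
```

```text
time_s: 21.88
tool_pos: [0.8214, -0.0389, 0.2625]
tool_rot: [-179.9, -0.0, -135.5]
force: [-0.1, -0.4, -0.4]
grip_width: 0.0304
grasp_force: 0.0
green [0.6818849  0.03503616] 43.30318756560802 black [0.66546979 0.08950011] knob [0.58562439 0.06309724]
jar/bottle diff 22 pot 21
[-0.09728622 -0.41225464 -0.35516907]
```

```bash
python3 -c "
from cell import env;print(env.sign_off())"
```

```text
the job is handed in; nothing more can be done
None
```

The clamp is closed and handed in at 21.9 s: the jaw was pressed onto the seal at about 11.5 N and the latch drawn on to about 14.6 N; after release both handles had stayed put, the cap sat about 2 mm off the axis, and the bottle, jar and pot had not moved.

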